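# Sweep the counted nuts into the trough and shut its cover

## Task

Four hex nuts have been counted out on the deck of the grey counting tray. With the fingers, sweep all four across the deck into the trough along the tray's left side, then swing the trough's cover over and press it fully shut, and take the hand away. Only push the nuts, do not pick any of them up; leave the star knob standing where it is on the deck, and do not disturb the screw tin, the red screwdriver and the spanner beside the tray.

Things in the scene. Friction and masses are not known exactly. Their poses are not given: they have to be found in the camera images.
- tray: grey parts-counting tray, fixed, 220 x 200 mm, turned -0.1 to 0.4 rad. Origin on the bench, 4 mm off its middle; x axis along the trough (away from the robot), y across the deck to the trough (robot's left), z up. Flat deck 28 mm above the bench, from y = -92 to +60, x = -106 to +106 mm; a rim 4 mm thick stands 10 mm above the deck on its three sides away from the trough.
- deck_edge (a point): middle of the deck's open left edge (tray x 0, y +60, z 28 mm): no rim here, parts pushed over it drop into the trough. The edge runs along the tray's x; axes as the tray's.
- trough_floor (a point): middle of the trough's floor (tray x 0, y +80, z 4 mm). The trough is 40 mm wide (tray y +60 to +100), 212 mm long and 24 mm deep below the deck; its outer wall is as high as the deck. At the end nearest the robot a spout 32 mm long begins behind a sill 12 mm above the trough's floor. Axes as the tray's.
- cover (a joint): hinge of the trough's flat aluminium cover: 0 = shut, level over the trough, its top 32 mm above the bench; 1.57 = upright; 1.95 = leaning outward at its stop. Starts at 1.5 to 1.9. The hinge is slightly stiff (0.02 N m): the cover stays where it is left and must be pushed all the way down. Hinge axis parallel to the tray's x at tray y +105 mm, z 30.5 mm.
- cover_edge (a point): middle of the free edge of the cover's plate (206 mm long, 2.5 mm thick, reaching 48 mm from the hinge axis); a tab 34 mm long projects 10 mm farther here
- nut1: steel M12 hex nut, 19 mm across flats, 22 mm across corners, 10 mm thick, 17 g, lying flat; origin at the centre of its underside, z axis up when lying flat. It slides on the deck when pushed.
- nut2: steel M12 hex nut, 19 mm across flats, 22 mm across corners, 10 mm thick, 17 g, lying flat; origin at the centre of its underside, z axis up when lying flat. It slides on the deck when pushed.
- nut3: steel M12 hex nut, 19 mm across flats, 22 mm across corners, 10 mm thick, 17 g, lying flat; origin at the centre of its underside, z axis up when lying flat. It slides on the deck when pushed.
- nut4: steel M12 hex nut, 19 mm across flats, 22 mm across corners, 10 mm thick, 17 g, lying flat; origin at the centre of its underside, z axis up when lying flat. It slides on the deck when pushed.
- star_knob: black star-shaped hand knob, 33 mm across, 16 mm high, with a 6 mm stud up to 36 mm; origin at the centre of its underside. It stands on the deck among the nuts. Each of the five has a lane of its own across the deck, about 40 mm apart along the tray's x, so a straight sweep along the tray's y, up to 32 mm wide and centred on a nut, passes the others. Leave it.
- screw_tin: small open metal tin of screws, 63 mm across, 29 mm high, on the bench to the right of the tray; origin at the centre of its underside. Leave it.
- driver_red: red-handled screwdriver, 169 mm long, 24 mm high, lying on the bench to the right of the tray; origin at the middle of its underside. Leave it.
- spanner_8: small open-ended steel spanner, 124 x 21 x 6 mm, lying to the right of the screwdriver; origin at the middle of its underside. Leave it.
Things that resemble listed ones, but are neither listed nor needed, are in the scene too. Leave any orange look-alike of the star_knob alone.

How it is judged:
On the way, in this order (a step that is already met when the one before it is completed fails the run):
1. all four nuts lie in the trough, the cover still open (y of nut1 in the frame of tray between 0.06 and 0.1 m and x of nut1 in the frame of tray between -0.106 and 0.106 m and height (world z) of each of nut1, nut2, nut3, nut4 below 0.022 m and y of nut2 in the frame of tray between 0.06 and 0.1 m and x of nut2 in the frame of tray between -0.106 and 0.106 m and y of nut3 in the frame of tray between 0.06 and 0.1 m and x of nut3 in the frame of tray between -0.106 and 0.106 m and y of nut4 in the frame of tray between 0.06 and 0.1 m and x of nut4 in the frame of tray between -0.106 and 0.106 m and value of joint cover above 0.3 rad), for 0.1 s.
2. the cover is shut (value of joint cover below 0.05 rad), for 0.2 s.
At the end, for the whole second after the job is handed in: all four nuts lie at rest inside the trough, below the deck (underside less than 22 mm above the bench), the cover over them is shut to within 0.05 rad, the star knob stands upright within 15 mm of where it stood and the tin, screwdriver and spanner within 20 mm of where they lay (y of nut1 in the frame of tray between 0.06 and 0.1 m and x of nut1 in the frame of tray between -0.106 and 0.106 m and height (world z) of each of nut1, nut2, nut3, nut4 below 0.022 m and y of nut2 in the frame of tray between 0.06 and 0.1 m and x of nut2 in the frame of tray between -0.106 and 0.106 m and y of nut3 in the frame of tray between 0.06 and 0.1 m and x of nut3 in the frame of tray between -0.106 and 0.106 m and y of nut4 in the frame of tray between 0.06 and 0.1 m and x of nut4 in the frame of tray between -0.106 and 0.106 m and linear speed of each of nut1, nut2, nut3, nut4 below 0.02 m/s and value of joint cover below 0.05 rad and distance of star_knob from where it was at the start of the episode below 0.015 m and angle between star_knob's own z axis and vertical below 0.3 rad and distance of each of screw_tin, driver_red, spanner_8 from where it was at the start of the episode below 0.02 m); the robot touches nothing.
It fails at once if a nut is lifted more than 17 mm off the deck (height (world z) of any of nut1, nut2, nut3, nut4 above 0.045 m).
It fails at once if the star knob is pushed away (15 mm) or tipped (distance of star_knob from where it was at the start of the episode above 0.015 m or angle between star_knob's own z axis and vertical above 0.3 rad).
It fails at once if the tin, screwdriver or spanner is disturbed (20 mm) (distance of any of screw_tin, driver_red, spanner_8 from where it was at the start of the episode above 0.02 m).
It also fails if it takes over 54 s, if anything falls off the work surface, if the arm or the gripper's body presses on something with over 40 N, if the wrist force passes 120 N, or if a joint passes its speed limit or range.

## Robot

A 6-joint arm with a two-finger parallel gripper is mounted at the origin on a cart in front of the work surface, level with it; the furniture and walls round the work are solid. World frame = base frame: x ahead of the robot, y to its left, z up, the work surface at z = 0. Lengths are in m, angles in rad, forces in N, time in s.
With the tool pointing down it reaches from about 0.35 to 0.85 m from the base axis. Payload 8.1 kg.
Tool frame: the origin (TCP) lies at the very end of the fingers, on their centre line; the grasp point (between the pads) lies 19 mm behind it (grasp_offset is the distance from the TCP to the grasp point, in m); z points along the fingers, y is the direction in which the jaws open and shut (so a half turn about z gives the same grasp; the last joint's range is limited). The gripper opens to 93 mm and grips with 3 to 60 N. Pads are 15 mm wide; open, the fingers measure 128 mm over their backs; the gripper's body (75 mm by 188 mm) begins 65 mm behind the grasp point.
Start: joints at [-1.361, 0.13, 1.488, -0, 1.523, -0.085], TCP at [0.174, -0.574, 0.219] pointing down, gripper open.
Joint ranges: [-2.96, 2.96], [-0.89, 2.26], [0.02, 2.5], [-1.34, 4.48], [0, 2.73], [-2.66, 2.66]. Speed limits (rad/s): [2.39, 2.39, 2.79, 3.14, 3.14, 3.14].

## Interface

Orientations are given as a rotation vector (axis times angle).
In Python, from plant import read_state, read_camera, close_job, search_frame, masks_of, grasp_offset gives the robot as it stands.
- The arm moves only by the tool drive_tool, never from a script. Its argument "plan" is a list of rows, each an object with "claw": the closure, from 0 (fully open) to 1 (shut); "linear": the shift along the tool's x, y, z in cm, a list of three; "angular": the turn, a rotation vector about the tool's x, y, z in degrees, a list of three. In form: [{"claw": claw, "linear": [tx, ty, tz], "angular": [ax, ay, az]}, ...]. A call has 1 to 12 rows; each row shifts and turns the commanded pose from where the row before left it, along the tool's axes as they then stand; what a row does not reach is not made up. A row lasts 1/8 s, in which the tool goes at most 62.5 mm and 10.7 degrees, less where a joint would pass 70% of its speed; a pose out of reach is approached as far as the arm can. A call is refused whole if a number of a shift passes 6.25 or a number of a turn 10.7, either way. A call with a gripper value outside its range is refused whole. The fingers move at their own pace and stop on an object; "newtons" is the grip in N (left out, the last holds). Time passes only in rows, so rows that do not move let the fingers close. It gives the time, the measured TCP pose, the force and the opening at its end, in the units of the state.
- read_state(): the state, without advancing time (a new reading comes with each control period).
- read_camera(name): name is "scene" or "top" or "wrist"; returns a dict with "pixels" (384x512x3 uint8, red, green, blue), "K" (3x3 intrinsics, pixels), "xyz" and "attitude" of the camera in the world. Camera axes: x right, y up, looking along -z (the intrinsics and any distortion apply to the point x, -y, -z); pixel columns grow to the right and rows downward; lengths in m; the calibration is good to about 2 mm. A picture is of the moment at which its call begins. There is no depth.
- close_job(): hands the job in, once; it reports no verdict.
Trained networks look in a picture, given as the dict that the camera call returned (one of the last four; its "shot" number tells which), for a name from the list of things; names that differ only in an ending like _2 or _b are one class to them, and where a whole thing is asked for, a point or a joint stands for the part that bears it (a point fixed in the world has none). Each returns a list of dicts, best first, with "p" (0 to 1); they miss things now and then, are a little off and sometimes report something else, mostly with a low value. They report only what shows in the picture. A call takes as long as a camera call. They do not tell look-alikes from the thing itself.
- search_frame(picture, label): "at" ([x, y, z] in m, in world coordinates, good to about 4 mm: the middle of the surface that is visible of it).
- masks_of(picture, label): "mask" (384x512 bool, what is visible of it).
The state is a dict: "t": time; "q": joint angles; "dq": joint speeds; "joint_torque": joint torques, N m; "tool_pos": TCP position; "orientation": TCP orientation; "force": force on the tool from outside, world axes, zero at the start; "wrist_torque": the same for the moment, N m; "opening": finger opening in m.
Only numpy, scipy, OpenCV 4.12 (cv2) and the standard library are available. Lean on these libraries where they do the work, as an engineer would, in place of code of your own. Each camera call takes 0.05 s, during which the arm holds its last target.

## Working session

There is one attempt and no reset: what is moved stays moved. The work goes in short steps, Python scripts to look and compute and a tool call to move; the robot and the scene stay as the last step left them, time stands still between calls to the robot, and variables do not carry over. Pictures are saved under pics/ and viewed, and the job is handed in when it is done.

Besides the shell and the picture viewer there is one more tool, called as name([rows], argument=value, ...), one row to a line, values as JSON. drive_tool: Moves the arm, as the interface text tells. Its arguments: {"type":"object","properties":{"plan":{"type":"array"},"newtons":{"type":"number"}},"required":["plan"]}

```bash
mkdir -p pics; ls
cat > h.py <<'E'
import numpy as np, cv2
from scipy.spatial.transform import Rotation as R
from plant import *
def save(p,n): cv2.imwrite('pics/'+n,p['pixels'][:,:,::-1])
def att(p):
    a=np.array(p['attitude']); return a if a.shape==(3,3) else R.from_rotvec(a).as_matrix()
def ray(p,uv,z):
    K=np.array(p['K']); d=np.linalg.inv(K)@[uv[0],uv[1],1]; d=att(p)@(d*[1,-1,-1]); o=np.array(p['xyz'])
    return o+d*(z-o[2])/d[2]
def proj(p,X):
    c=att(p).T@(np.array(X)-np.array(p['xyz'])); c=c*[1,-1,-1]; u=np.array(p['K'])@c; return u[:2]/u[2]
E
python3 - <<'E'
from h import *
s=read_state(); print(s)
for n in ['top','scene']:
    p=read_camera(n); save(p,n+'0.png'); print(n,p['xyz'],p['attitude'],[k for k in p],p['K'])
    for l in ['tray','cover_edge','cover','nut1','star_knob','screw_tin','driver_red','spanner_8','deck_edge','trough_floor']:
        try: print(l,[(np.round(d['at'],3).tolist(),round(d['p'],2)) for d in search_frame(p,l)])
        except Exception as e: print(l,e)
E
```

```text
pics
{'t': 0.0, 'q': array([-1.36139797e+00,  1.31130668e-01,  1.48925422e+00, -3.47024627e-05,
        1.52301333e+00, -8.54177256e-02]), 'dq': array([-5.25968715e-04, -1.94802326e-04,  6.32239776e-05, -1.93056421e-03,
        1.16589774e-03, -1.33502575e-03]), 'joint_torque': array([-1.16749641e-03, -5.59854662e+01, -4.91756809e+01,  7.65550719e-02,
        3.55981768e-02, -1.16936130e-04]), 'tool_pos': array([ 0.17421929, -0.57356008,  0.21761943]), 'orientation': array([-3.10574155e+00, -4.61158977e-01,  2.29912278e-04]), 'force': array([ 0.46777795,  1.58699513, -0.31058684]), 'wrist_torque': array([-0.04344454,  0.02065587,  0.03720867]), 'opening': 0.09259729912403056}
top [0.39886474 0.12270324 1.27183165] [ 0.06594569 -0.05356111 -1.54979909] ['pixels', 'K', 'xyz', 'attitude', 'shot'] [[465.72007277   0.         257.89213412]
 [  0.         465.72007277 189.90035814]
 [  0.           0.           1.        ]]
tray [([0.533, 0.276, 0.03], 0.97)]
cover_edge [([0.537, 0.364, 0.059], 0.81)]
cover [([0.537, 0.364, 0.057], 0.73)]
nut1 []
star_knob [([0.58, 0.247, 0.042], 0.55)]
sc
[... 325 characters left out ...]
, 'shot'] [[449.2612787    0.         261.7422281 ]
 [  0.         449.2612787  190.13255854]
 [  0.           0.           1.        ]]
tray [([0.518, 0.287, 0.03], 0.96)]
cover_edge [([0.53, 0.366, 0.055], 0.93)]
cover [([0.534, 0.365, 0.057], 0.83)]
nut1 [([0.614, 0.262, 0.034], 0.58), ([0.53, 0.234, 0.031], 0.47)]
star_knob [([0.339, 0.408, 0.012], 0.68), ([0.578, 0.251, 0.04], 0.53)]
screw_tin [([0.432, 0.037, 0.011], 0.81), ([0.476, -0.072, 0.016], 0.54)]
driver_red [([0.476, -0.071, 0.015], 0.62)]
spanner_8 [([0.435, 0.035, 0.013], 0.64), ([0.496, -0.13, 0.005], 0.44)]
deck_edge [([0.518, 0.286, 0.022], 0.77)]
trough_floor [([0.513, 0.287, 0.026], 0.73), ([0.533, 0.368, 0.058], 0.73)]
```

Run:
```python
import cv2
a=cv2.imread('pics/top0.png'); 
cv2.imwrite('pics/topcrop.png',cv2.resize(a[60:260,80:310],None,fx=3.4,fy=3,interpolation=cv2.INTER_CUBIC)[:600,:800])
```

```text
(no output)
```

View pics/top0.png

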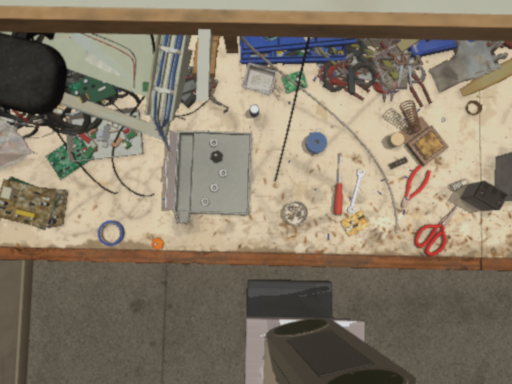

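View pics/scene0.png

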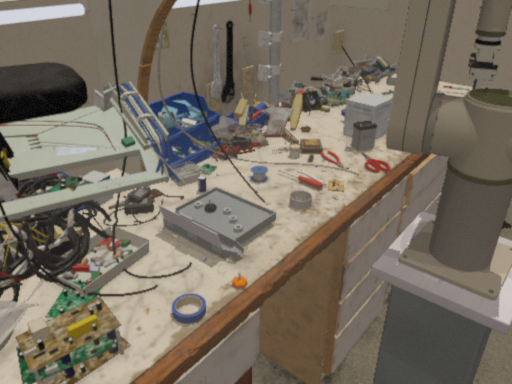

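View crop.

View pics/topcrop.png

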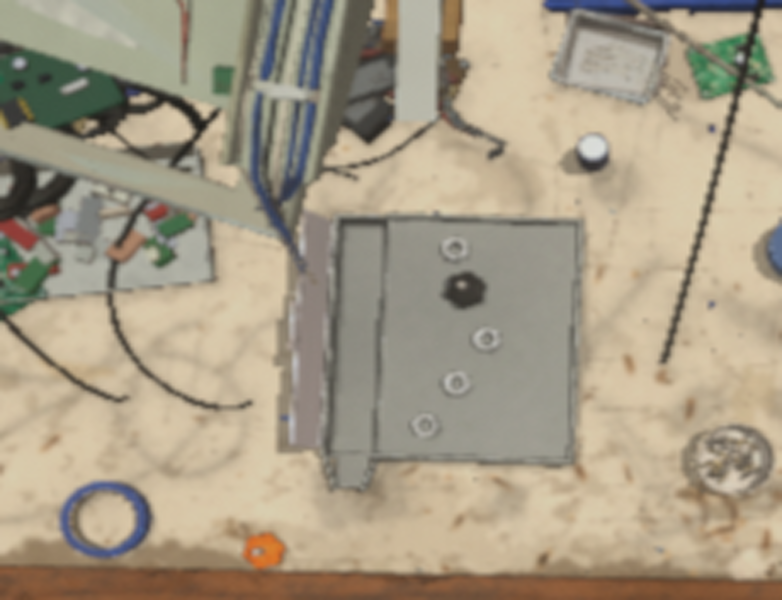

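Run:
```python
import cv2
a=cv2.imread('pics/scene0.png'); 
cv2.imwrite('pics/scenecrop.png',cv2.resize(a[150:270,130:300],None,fx=4.7,fy=4.7,interpolation=cv2.INTER_CUBIC)[:600,:800])
```

```text
(no output)
```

View pics/scenecrop.png

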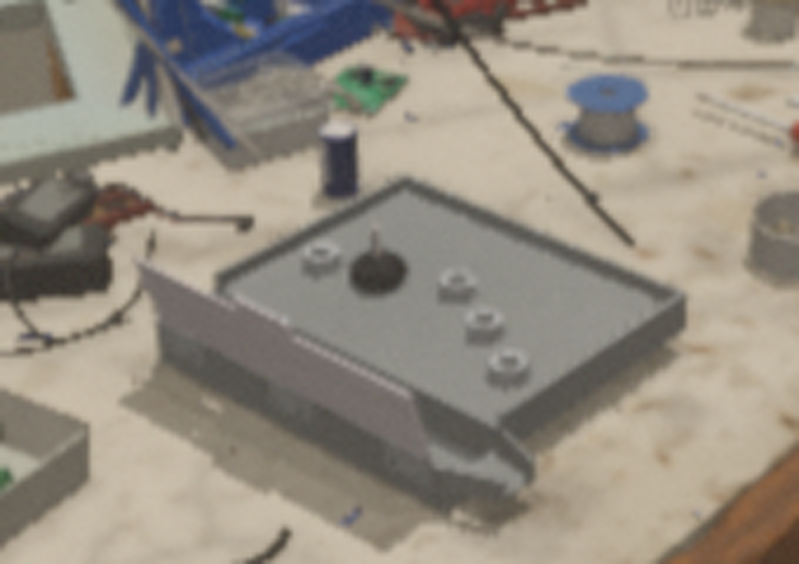

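Run:
```python
from h import *
from scipy.optimize import least_squares
p=read_camera('top'); q=read_camera('scene')
np.save('top.npy',p,allow_pickle=True);np.save('scene.npy',q,allow_pickle=True)
c=lambda x,y:(80+x/3.4,60+y/3)
for n,(uv,z) in dict(rt=(c(582,219),.038),rb=(c(574,465),.038),et=(c(386,224),.028),eb=(c(379,455),.028),wt=(c(335,219),.028),wb=(c(327,452),.028)).items():
    print(n,ray(p,uv,z).round(4))
for n,uv in dict(n1=(455,249),n2=(487,339),n3=(457,383),n4=(426,426)).items(): print(n,ray(p,c(*uv),.037).round(4))
print('knob',ray(p,c(464,290),.040).round(4))
d=lambda x,y:(130+x/4.7,150+y/4.7)
for n,uv in dict(n1=(322,254),n2=(458,280),n3=(485,318),n4=(509,361)).items(): print('s',n,ray(q,d(*uv),.037).round(4))
def tri(a,b):
    f=lambda X:np.r_[proj(p,X)-a,proj(q,X)-b]
    r=least_squares(f,[.5,.2,.1]); return r.x.round(3),r.cost
print('cable end',tri(c(663,362),d(632,243)))
print('cover far top corner',tri(c(308,212),d(140,262)))
for l in ['nut1','star_knob']:
  for cam in (p,q):
    print(l,[(np.round(m['at'],3).tolist(),round(m['p'],2)) for m in search_frame(cam,l)])
```

```text
rt [0.6458 0.1546 0.038 ]
rb [0.426  0.1561 0.038 ]
et [0.6402 0.3107 0.028 ]
eb [0.432  0.3098 0.028 ]
wt [0.644  0.3515 0.028 ]
wb [0.4338 0.3508 0.028 ]
n1 [0.6169 0.2542 0.037 ]
n2 [0.5365 0.2268 0.037 ]
n3 [0.4968 0.2493 0.037 ]
n4 [0.4581 0.2725 0.037 ]
knob [0.5797 0.2458 0.04  ]
s n1 [0.6136 0.2588 0.037 ]
s n2 [0.534  0.2308 0.037 ]
s n3 [0.4958 0.2512 0.037 ]
s n4 [0.4579 0.275  0.037 ]
cable end (array([0.522, 0.087, 0.   ]), np.float64(0.03679963071069511))
cover far top corner (array([0.642, 0.365, 0.07 ]), np.float64(0.010499513303145806))
nut1 []
nut1 [([0.53, 0.235, 0.035], 0.57), ([0.46, 0.279, 0.038], 0.55), ([0.494, 0.253, 0.038], 0.54)]
star_knob [([0.579, 0.248, 0.04], 0.59)]
star_knob [([0.34, 0.406, 0.015], 0.64), ([0.576, 0.25, 0.039], 0.53)]
```

Run:
```python
import cv2
a=cv2.imread('pics/scene0.png'); 
cv2.imwrite('pics/sc2.png',cv2.resize(a[60:240,60:300],None,fx=3.3,fy=3.3,interpolation=cv2.INTER_CUBIC))
a=cv2.imread('pics/top0.png'); 
cv2.imwrite('pics/tc2.png',cv2.resize(a[20:170,100:330],None,fx=3.4,fy=3.4,interpolation=cv2.INTER_CUBIC))
```

```text
(no output)
```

View pics/sc2.png

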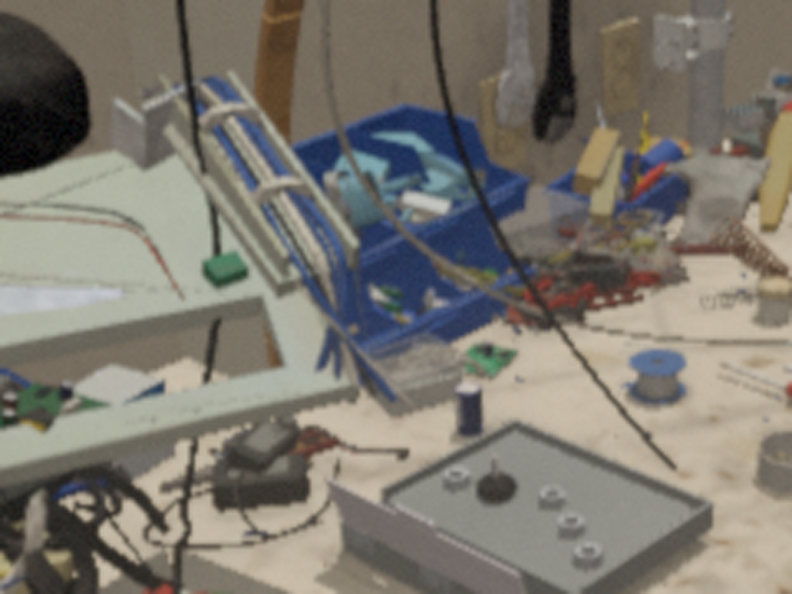

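View pics/tc2.png

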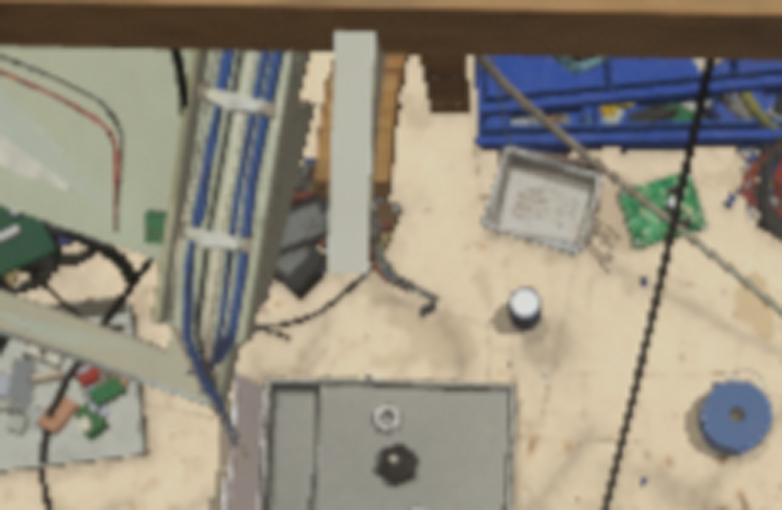

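Run:
```python
from h import *
from scipy.optimize import least_squares
p=np.load('top.npy',allow_pickle=True).item();q=np.load('scene.npy',allow_pickle=True).item()
t=lambda x,y:(100+x/3.4,20+y/3.4); s=lambda x,y:(60+x/3.3,60+y/3.3)
def tri(n,a,b):
    f=lambda X:np.r_[proj(p,X)-a,proj(q,X)-b]
    r=least_squares(f,[.6,.4,.2]); print(n,r.x.round(3),round(r.cost,2))
tri('wire tip',t(235,440),s(400,410))
tri('frame corner',t(205,395),s(352,392))
tri('frame strip end R',t(237,340),s(355,250))
tri('tie lower',t(215,238),s(275,185))
tri('white bar near end',t(348,272),s(345,385))
# cable: for scene points print the epipolar positions in top
for b in [(600,380),(540,295),(480,180),(440,50)]:
    for h in [0,.1,.2,.3,.5]:
        X=ray(q,s(*b),h); u=proj(p,X); print(b,h,X.round(2),((u-[100,20])*3.4).round(0))
```

```text
wire tip [0.577 0.349 0.148] 1.92
frame corner [0.606 0.368 0.161] 2.92
frame strip end R [0.628 0.33  0.253] 0.06
tie lower [0.688 0.342 0.29 ] 3.48
white bar near end [0.718 0.281 0.095] 0.01
(600, 380) 0 [ 0.68 -0.    0.  ] [707. 353.]
(600, 380) 0.1 [0.55 0.15 0.1 ] [519. 490.]
(600, 380) 0.2 [0.43 0.3  0.2 ] [292. 654.]
(600, 380) 0.3 [0.3  0.45 0.3 ] [ 14. 855.]
(600, 380) 0.5 [0.04 0.74 0.5 ] [-782. 1433.]
(540, 295) 0 [ 0.87 -0.12  0.  ] [850. 134.]
(540, 295) 0.1 [0.71 0.05 0.1 ] [652. 286.]
(540, 295) 0.2 [0.55 0.22 0.2 ] [415. 469.]
(540, 295) 0.3 [0.4  0.38 0.3 ] [123. 693.]
(540, 295) 0.5 [0.08 0.72 0.5 ] [-717. 1338.]
(480, 180) 0 [ 1.18 -0.34  0.  ] [1124. -228.]
(480, 180) 0.1 [ 0.98 -0.14  0.1 ] [910. -52.]
(480, 180) 0.2 [0.77 0.06 0.2 ] [651. 160.]
(480, 180) 0.3 [0.57 0.26 0.3 ] [332. 421.]
(480, 180) 0.5 [0.16 0.66 0.5 ] [-592. 1179.]
(440, 50) 0 [ 1.7  -0.77  0.  ] [1621. -796.]
(440, 50) 0.1 [ 1.41 -0.51  0.1 ] [1376. -584.]
(440, 50) 0.2 [ 1.13 -0.24  0.2 ] [1080. -327.]
(440, 50) 0.3 [0.85 0.03 0.3 ] [713. -10.]
(440, 50) 0.5 [0.28 0.56 0.5 ] [-362.  922.]
```

```bash
cat >> h.py <<'E'
def Rt(tilt=15,yaw=0):
    # tool x=+Y, y=+X, z=down; tilt: fingers point toward +Y ; yaw about world z
    s,c=np.sin(np.radians(tilt)),np.cos(np.radians(tilt))
    M=np.array([[0,c,s],[1,0,0],[0,s,-c]]).T
    return R.from_euler('z',yaw,degrees=True).as_matrix()@M
def rows(wps,claw=1,vmax=5.5,wmax=10):
    """wps list of (pos,Rmat[,vmax]); start at the measured pose; print rows"""
    st=read_state(); P=np.array(st['tool_pos']); Q=R.from_rotvec(st['orientation']); P0=P.copy()
    n_all=0
    for w in wps:
        T,M=np.array(w[0],float),R.from_matrix(w[1]); v=w[2] if len(w)>2 else vmax
        rv=(Q.inv()*M).as_rotvec(degrees=True)
        n=int(np.ceil(max(np.linalg.norm(T-P)*100/v,np.abs(rv).max()/wmax,1)))
        d=(T-P)/n; r=np.round(rv/n,1)
        for i in range(n):
            l=np.round(Q.as_matrix().T@d*100,2)
            print('{"claw":%g,"linear":[%g,%g,%g],"angular":[%g,%g,%g]},'%((claw,)+tuple(l+0)+tuple(r+0)))
            P=P+Q.as_matrix()@l/100; Q=Q*R.from_rotvec(r,degrees=True); n_all+=1
        print('#',n_all,P.round(4),Q.as_matrix()[:,2].round(3))
def S():
    s=read_state(); print(round(s['t'],2),s['tool_pos'].round(4),R.from_rotvec(s['orientation']).as_matrix()[:,[0,2]].T.round(3).tolist(),s['force'].round(1),round(s['opening'],4),s['q'].round(2))
E
python3 -c "
from h import *
rows([([.40,-.30,.25],Rt(0,-35)),([.46,0.0,.22],Rt(0)),([.46,.17,.16],Rt(15))],claw=1)"
```

```text
{"claw":1,"linear":[4.22,-2.81,-0.45],"angular":[0,0,-5.4]},
{"claw":1,"linear":[4.47,-2.4,-0.45],"angular":[0,0,-5.4]},
{"claw":1,"linear":[4.67,-1.97,-0.45],"angular":[0,0,-5.4]},
{"claw":1,"linear":[4.84,-1.52,-0.45],"angular":[0,0,-5.4]},
{"claw":1,"linear":[4.96,-1.06,-0.45],"angular":[0,0,-5.4]},
{"claw":1,"linear":[5.04,-0.59,-0.45],"angular":[0,0,-5.4]},
{"claw":1,"linear":[5.07,-0.11,-0.45],"angular":[0,0,-5.4]},
# 7 [ 0.4    -0.3     0.2502] [ 0.  0. -1.]
{"claw":1,"linear":[4.66,-2.07,0.5],"angular":[0,0,-5.9]},
{"claw":1,"linear":[4.85,-1.58,0.5],"angular":[0,0,-5.9]},
{"claw":1,"linear":[4.98,-1.08,0.5],"angular":[0,0,-5.9]},
{"claw":1,"linear":[5.07,-0.56,0.5],"angular":[0,0,-5.9]},
{"claw":1,"linear":[5.1,-0.04,0.5],"angular":[0,0,-5.9]},
{"claw":1,"linear":[5.08,0.49,0.5],"angular":[0,0,-5.9]},
# 13 [4.600e-01 1.000e-04 2.202e-01] [ 0.  0. -1.]
{"claw":1,"linear":[4.25,0.01,1.5],"angular":[0,3.7,0]},
{"claw":1,"linear":[4.14,0.01,1.78],"angular":[0,3.7,0]},
{"claw":1,"linear":[4.02,0.01,2.04],"angular":[0,3.7,0]},
{"claw":1,"linear":[3.88,0.01,2.29],"angular":[0,3.7,0]},
# 17 [0.4602 0.17   0.16  ] [-0.     0.255 -0.967]
```

drive_tool([
  {"claw": 1,"linear": [4.2,-2.8,-0.45],"angular": [0,0,-5.4]},
  {"claw": 1,"linear": [4.5,-2.4,-0.45],"angular": [0,0,-5.4]},
  {"claw": 1,"linear": [4.7,-2.0,-0.45],"angular": [0,0,-5.4]},
  {"claw": 1,"linear": [4.8,-1.5,-0.45],"angular": [0,0,-5.4]},
  {"claw": 1,"linear": [5,-1.1,-0.45],"angular": [0,0,-5.4]},
  {"claw": 1,"linear": [5,-0.6,-0.45],"angular": [0,0,-5.4]},
  {"claw": 1,"linear": [5,-0.1,-0.45],"angular": [0,0,-5.4]},
], newtons=20)

```text
t: 2.28
tool_pos: [0.4002, -0.2989, 0.2505]
orientation: [2.788, 1.447, 0.0]
force: [-0.2, -0.4, 0.2]
opening: 0.0273
```

```bash
python3 -c "
from h import *
S()
rows([([.46,0.0,.22],Rt(0)),([.46,.17,.16],Rt(15))],claw=1)"
```

```text
2.27 [ 0.4002 -0.2989  0.2505] [[0.576, 0.818, -0.0], [0.001, -0.0, -1.0]] [-0.2 -0.4  0.2] 0.0273 [-0.74 -0.16  1.71  0.    1.58 -0.13]
{"claw":1,"linear":[4.65,-2.05,0.51],"angular":[0,0,-5.9]},
{"claw":1,"linear":[4.83,-1.56,0.51],"angular":[0,0,-5.9]},
{"claw":1,"linear":[4.97,-1.06,0.51],"angular":[0,0,-5.9]},
{"claw":1,"linear":[5.05,-0.54,0.51],"angular":[0,0,-5.9]},
{"claw":1,"linear":[5.08,-0.02,0.51],"angular":[0,0,-5.9]},
{"claw":1,"linear":[5.06,0.5,0.51],"angular":[0,0,-5.9]},
# 6 [ 0.46   -0.      0.2198] [ 0.001 -0.    -1.   ]
{"claw":1,"linear":[4.25,0.02,1.49],"angular":[0,3.8,0.1]},
{"claw":1,"linear":[4.14,0.01,1.77],"angular":[0,3.8,0.1]},
{"claw":1,"linear":[4.02,0,2.04],"angular":[0,3.8,0.1]},
{"claw":1,"linear":[3.87,0,2.3],"angular":[0,3.8,0.1]},
# 10 [0.46   0.17   0.1601] [ 0.     0.262 -0.965]
```

drive_tool([
  {"claw": 1,"linear": [4.65,-2.05,0.5],"angular": [0,0,-5.9]},
  {"claw": 1,"linear": [4.8,-1.55,0.5],"angular": [0,0,-5.9]},
  {"claw": 1,"linear": [5,-1.05,0.5],"angular": [0,0,-5.9]},
  {"claw": 1,"linear": [5,-0.55,0.5],"angular": [0,0,-5.9]},
  {"claw": 1,"linear": [5.1,0,0.5],"angular": [0,0,-5.9]},
  {"claw": 1,"linear": [5.1,0.5,0.5],"angular": [0,0,-5.9]},
  {"claw": 1,"linear": [4.25,0,1.5],"angular": [0,3.8,0]},
  {"claw": 1,"linear": [4.15,0,1.75],"angular": [0,3.8,0]},
  {"claw": 1,"linear": [4.0,0,2.05],"angular": [0,3.8,0]},
  {"claw": 1,"linear": [3.9,0,2.3],"angular": [0,3.8,0]},
])

```text
t: 3.52
tool_pos: [0.46, 0.1701, 0.1604]
orientation: [-2.077, -2.08, -0.28]
force: [0.6, 0.5, 0.2]
opening: 0.0008
```

```bash
python3 -c "
from h import *
S()
w=read_camera('wrist'); save(w,'w1.png'); print(w['xyz'])
for l in ['nut1','star_knob']: print(l,[(np.round(m['at'],3).tolist(),round(m['p'],2)) for m in search_frame(w,l)])
for i,X in enumerate([(.615,.2565,.037),(.535,.2288,.037),(.496,.250,.037),(.458,.2735,.037),(.579,.247,.044)]): print(i,proj(w,X).round(0))
np.save('w1.npy',w,allow_pickle=True)
"
```

```text
3.52 [0.46   0.1701 0.1604] [[-0.002, 0.964, 0.264], [0.0, 0.264, -0.964]] [0.6 0.5 0.2] 0.0008 [ 0.04 -0.2   1.94  0.27  1.39 -0.01]
[0.45843654 0.20434568 0.34204844]
nut1 [([0.46, 0.272, 0.034], 0.86), ([0.495, 0.252, 0.036], 0.81), ([0.617, 0.255, 0.037], 0.81)]
star_knob [([0.574, 0.246, 0.042], 0.92), ([0.347, 0.388, 0.008], 0.39)]
0 [429. 130.]
1 [342. 160.]
2 [300. 137.]
3 [258. 111.]
4 [392. 139.]
```

View pics/w1.png

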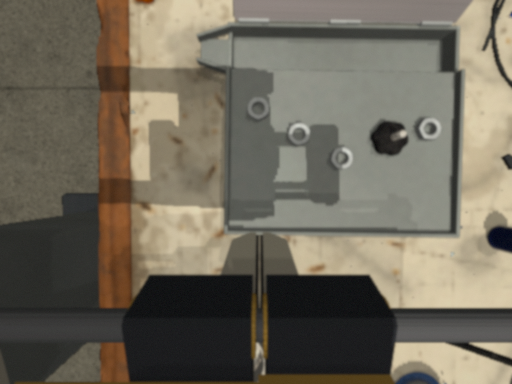

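```bash
python3 -c "
from h import *
w=np.load('w1.npy',allow_pickle=True).item()
print('tcp',proj(w,[.46,.1701,.1604]))
for a in [(258,107),(298,133),(342,157),(429,128)]: print(ray(w,a,.037).round(4))
for n,a,z in [('rimBL',(230,229),.038),('rimBR',(458,235),.038),('edgeL',(231,68),.028),('edgeR',(444,72),.028),('wallR',(458,26),.028),('wallL',(235,25),.028)]: print(n,ray(w,a,z).round(4))
cv2.imwrite('pics/w1c.png',cv2.resize(w['pixels'][200:384,150:370,::-1],None,fx=3.2,fy=3.2,interpolation=cv2.INTER_CUBIC))
"
```

```text
tcp [261.57412665 247.72276577]
[0.4576 0.277  0.037 ]
[0.4945 0.2532 0.037 ]
[0.5353 0.2312 0.037 ]
[0.6154 0.258  0.037 ]
rimBL [0.4318 0.1644 0.038 ]
rimBR [0.6432 0.1591 0.038 ]
edgeL [0.432  0.3158 0.028 ]
edgeR [0.6335 0.3123 0.028 ]
wallR [0.646  0.3553 0.028 ]
wallL [0.4358 0.3559 0.028 ]
```

View pics/w1c.png

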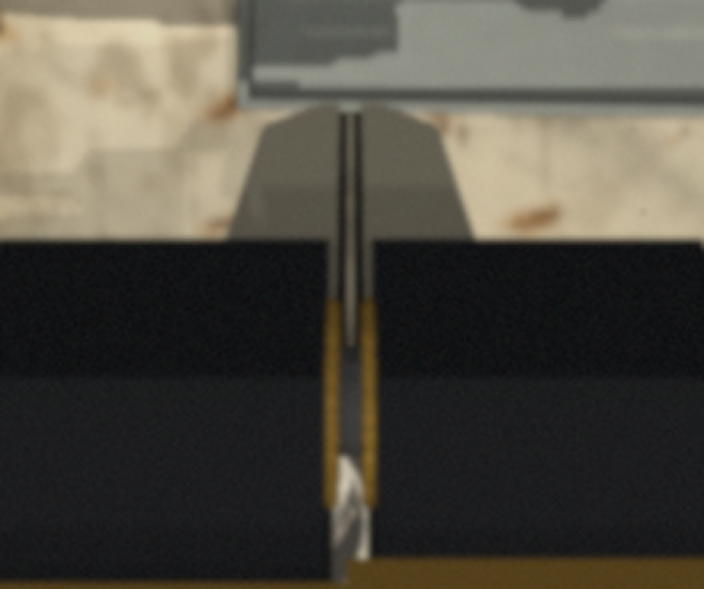

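```bash
python3 -c "
from h import *
T=Rt(15)
rows([([.458,.238,.06],T),([.458,.242,.0318],T,2),([.458,.300,.0318],T,1.2),([.458,.308,.0318],T,.9)],claw=1)"
```

```text
{"claw":1,"linear":[1.34,-0.01,3.8],"angular":[-0.1,-0.1,0]},
{"claw":1,"linear":[1.35,-0.02,3.8],"angular":[-0.1,-0.1,0]},
{"claw":1,"linear":[1.36,-0.03,3.8],"angular":[-0.1,-0.1,0]},
# 3 [0.458  0.238  0.0599] [ 0.002  0.257 -0.966]
{"claw":1,"linear":[-0.17,0,1.41],"angular":[0.1,0.1,0.1]},
{"claw":1,"linear":[-0.17,0,1.41],"angular":[0.1,0.1,0.1]},
# 5 [0.458  0.242  0.0318] [-0.001  0.26  -0.966]
{"claw":1,"linear":[1.12,0,0.3],"angular":[0,0,0]},
{"claw":1,"linear":[1.12,0,0.3],"angular":[0,0,0]},
{"claw":1,"linear":[1.12,0,0.3],"angular":[0,0,0]},
{"claw":1,"linear":[1.12,0,0.3],"angular":[0,0,0]},
{"claw":1,"linear":[1.12,0,0.3],"angular":[0,0,0]},
# 10 [0.4581 0.2999 0.0319] [-0.001  0.26  -0.966]
{"claw":1,"linear":[0.78,-0.01,0.22],"angular":[-0.1,-0.1,-0.1]},
# 11 [0.458  0.308  0.0318] [ 0.     0.258 -0.966]
```

drive_tool([
  {"claw": 1,"linear": [1.35,-0.05,3.8],"angular": [0,0,0]},
  {"claw": 1,"linear": [1.35,-0.05,3.8],"angular": [0,0,0]},
  {"claw": 1,"linear": [1.35,-0.1,3.8],"angular": [0,0,0]},
  {"claw": 1,"linear": [-0.2,0,1.4],"angular": [0,0,0]},
  {"claw": 1,"linear": [-0.2,0,1.4],"angular": [0,0,0]},
])

```text
t: 4.3
tool_pos: [0.4588, 0.2405, 0.0334]
orientation: [-2.079, -2.083, -0.279]
force: [-0.0, -0.5, 0.1]
opening: 0.0
```

```bash
python3 -c "
from h import *
S()"
```

```text
4.3 [0.4588 0.2405 0.0334] [[-0.002, 0.965, 0.262], [0.001, 0.262, -0.965]] [-0.  -0.5  0.1] 0.0 [0.19 0.   2.   0.29 1.1  0.06]
```

drive_tool([
  {"claw": 1,"linear": [1.1,0,0.3],"angular": [0,0,0]},
  {"claw": 1,"linear": [1.1,0,0.3],"angular": [0,0,0]},
  {"claw": 1,"linear": [1.1,0,0.3],"angular": [0,0,0]},
  {"claw": 1,"linear": [1.1,0,0.3],"angular": [0,0,0]},
  {"claw": 1,"linear": [1.1,0,0.3],"angular": [0,0,0]},
  {"claw": 1,"linear": [0.8,0,0.2],"angular": [0,0,0]},
  {"claw": 1,"linear": [0,0,0],"angular": [0,0,0]},
])

```text
t: 5.18
tool_pos: [0.4575, 0.307, 0.0332]
orientation: [-2.077, -2.082, -0.277]
force: [-0.3, 0.5, -0.4]
opening: -0.0
```

```bash
python3 -c "
from h import *
S()
w=read_camera('wrist'); save(w,'w2.png')
"
```

```text
5.17 [0.4575 0.307  0.0332] [[-0.002, 0.965, 0.262], [-0.001, 0.262, -0.965]] [-0.3  0.5 -0.4] -0.0 [0.32 0.07 1.94 0.29 1.07 0.19]
```

View pics/w2.png

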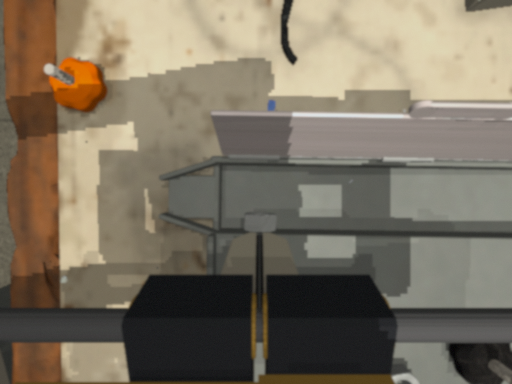

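drive_tool([
  {"claw": 1,"linear": [0.7,0,0.2],"angular": [0,0,0]},
  {"claw": 1,"linear": [0,0,0],"angular": [0,0,0]},
  {"claw": 1,"linear": [-0.5,0,-2.0],"angular": [0,0,0]},
  {"claw": 1,"linear": [-1.5,0,-3.0],"angular": [0,0,0]},
])

```text
t: 5.72
tool_pos: [0.4568, 0.281, 0.0758]
orientation: [-2.077, -2.082, -0.275]
force: [0.4, 0.3, 0.2]
opening: 0.0007
```

```bash
python3 -c "
from h import *
S()
w=read_camera('wrist'); save(w,'w3.png')
"
```

```text
5.72 [0.4568 0.281  0.0758] [[-0.002, 0.965, 0.262], [-0.002, 0.262, -0.965]] [0.4 0.3 0.2] 0.0007 [ 0.27 -0.02  1.94  0.28  1.17  0.17]
```

View pics/w3.png

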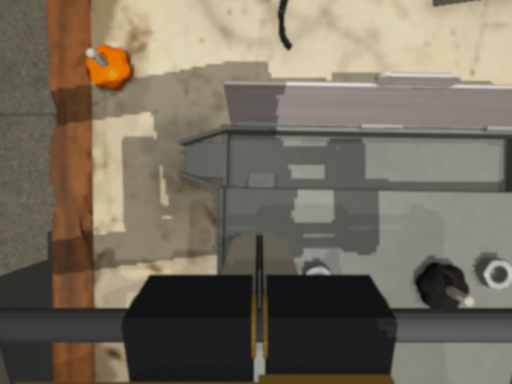

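```bash
python3 -c "
from h import *
w=read_camera('wrist'); np.save('w3.npy',w,allow_pickle=True)
cv2.imwrite('pics/w3c.png',cv2.resize(w['pixels'][120:220,200:350,::-1],None,fx=5,fy=5,interpolation=cv2.INTER_CUBIC))
for a in [(248,174),(275,174),(248,187),(275,187)]: print(ray(w,a,.023).round(4))
for a,z in [((240,188),.028),((400,189),.028),((240,134),.028)]: print(ray(w,a,z).round(4))
"
```

```text
[0.4501 0.3223 0.023 ]
[0.4696 0.3223 0.023 ]
[0.4501 0.3129 0.023 ]
[0.4697 0.3129 0.023 ]
[0.4446 0.3122 0.028 ]
[0.5581 0.3116 0.028 ]
[0.4446 0.3503 0.028 ]
```

View pics/w3c.png

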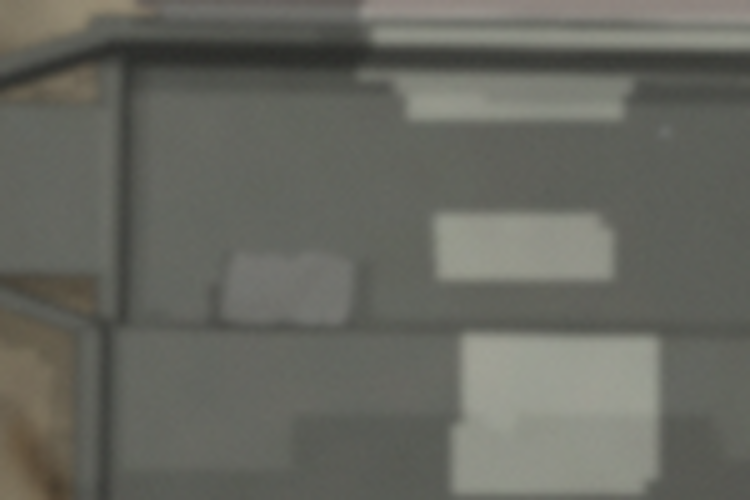

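```bash
python3 -c "
from h import *
T=Rt(15)
rows([([.460,.327,.050],T,3),([.460,.327,.030],T,1)],claw=1)"
```

```text
{"claw":1,"linear":[1.86,0,2.01],"angular":[0.1,-0.1,0]},
{"claw":1,"linear":[1.86,0,2],"angular":[0.1,-0.1,0]},
# 2 [0.46  0.327 0.05 ] [ 0.001  0.26  -0.966]
{"claw":1,"linear":[-0.26,0,0.96],"angular":[0,0,0]},
{"claw":1,"linear":[-0.26,0,0.96],"angular":[0,0,0]},
# 4 [0.46   0.3269 0.0301] [ 0.001  0.26  -0.966]
```

drive_tool([
  {"claw": 1,"linear": [1.85,0,2.0],"angular": [0,0,0]},
  {"claw": 1,"linear": [1.85,0,2.0],"angular": [0,0,0]},
  {"claw": 1,"linear": [-0.25,0,0.95],"angular": [0,0,0]},
  {"claw": 1,"linear": [-0.25,0,0.95],"angular": [0,0,0]},
  {"claw": 1,"linear": [0,0,0],"angular": [0,0,0]},
])

```text
t: 6.45
tool_pos: [0.4585, 0.3275, 0.0278]
orientation: [-2.079, -2.081, -0.279]
force: [0.2, 1.1, 3.5]
opening: 0.0006
```

```bash
python3 -c "
from h import *
S()
w=read_camera('wrist'); save(w,'w4.png')
"
```

```text
6.45 [0.4585 0.3275 0.0278] [[-0.001, 0.965, 0.263], [0.001, 0.263, -0.965]] [0.2 1.1 3.5] 0.0006 [0.36 0.1  1.92 0.29 1.05 0.23]
```

View pics/w4.png

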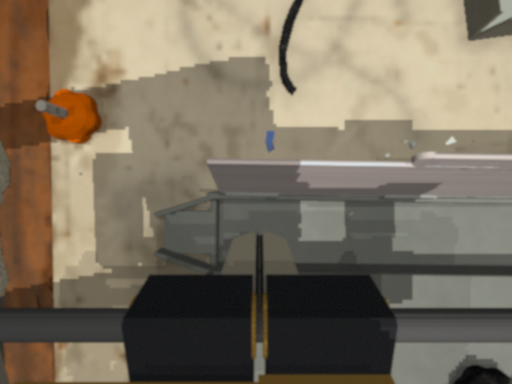

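drive_tool([
  {"claw": 1,"linear": [0.15,0,0.15],"angular": [0,0,0]},
  {"claw": 1,"linear": [0.4,0,0.15],"angular": [0,0,0]},
  {"claw": 1,"linear": [0.4,0,0.15],"angular": [0,0,0]},
  {"claw": 1,"linear": [0.4,0,0.15],"angular": [0,0,0]},
])

```text
t: 7.0
tool_pos: [0.458, 0.3422, 0.0255]
orientation: [-2.079, -2.081, -0.278]
force: [-0.4, -0.1, 1.0]
opening: 0.0007
```

```bash
python3 -c "
from h import *
S()"
```

```text
7.0 [0.458  0.3422 0.0255] [[-0.001, 0.965, 0.262], [0.0, 0.262, -0.965]] [-0.4 -0.1  1. ] 0.0007 [0.39 0.12 1.9  0.29 1.04 0.25]
```

drive_tool([
  {"claw": 1,"linear": [0,0,-2.5],"angular": [0,0,0]},
  {"claw": 1,"linear": [-3,0,-3.5],"angular": [0,0,0]},
  {"claw": 1,"linear": [-3,0,0],"angular": [0,0,0]},
])

```text
t: 7.38
tool_pos: [0.4595, 0.2681, 0.0699]
orientation: [-2.078, -2.084, -0.283]
force: [-0.1, 0.4, 0.2]
opening: 0.0008
```

```bash
python3 -c "
from h import *
S()
w=read_camera('wrist'); save(w,'w5.png');np.save('w5.npy',w,allow_pickle=True)
cv2.imwrite('pics/w5c.png',cv2.resize(w['pixels'][100:250,180:380,::-1],None,fx=4,fy=4,interpolation=cv2.INTER_CUBIC))
"
```

```text
7.38 [0.4595 0.2681 0.0699] [[-0.003, 0.965, 0.263], [0.004, 0.263, -0.965]] [-0.1  0.4  0.2] 0.0008 [ 0.25 -0.03  1.96  0.28  1.15  0.14]
```

View pics/w5c.png

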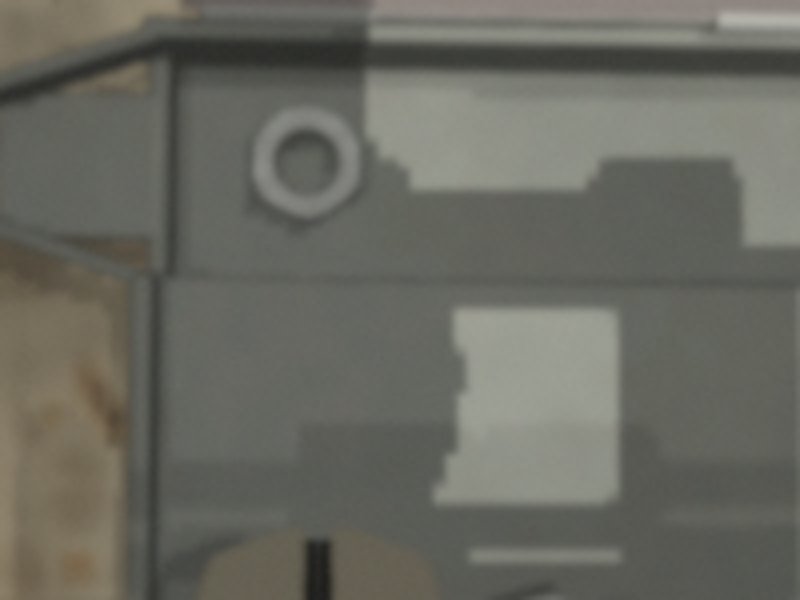

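```bash
python3 -c "
from h import *
T=Rt(15)
rows([([.4955,.222,.065],T,3.5),([.4955,.222,.0320],T,1.7)],claw=1)"
```

```text
{"claw":1,"linear":[-2.1,1.88,-0.47],"angular":[0,0,0]},
{"claw":1,"linear":[-2.1,1.88,-0.47],"angular":[0,0,0]},
# 2 [0.4955 0.222  0.0649] [-0.     0.26  -0.966]
{"claw":1,"linear":[-0.43,0,1.59],"angular":[0,0,0]},
{"claw":1,"linear":[-0.43,0,1.59],"angular":[0,0,0]},
# 4 [0.4955 0.2219 0.032 ] [-0.     0.26  -0.966]
```

drive_tool([
  {"claw": 1,"linear": [-2.1,1.9,-0.45],"angular": [0,0,0]},
  {"claw": 1,"linear": [-2.1,1.9,-0.45],"angular": [0,0,0]},
  {"claw": 1,"linear": [-0.45,0,1.6],"angular": [0,0,0]},
  {"claw": 1,"linear": [-0.45,0,1.6],"angular": [0,0,0]},
  {"claw": 1,"linear": [0,0,0],"angular": [0,0,0]},
])

```text
t: 8.05
tool_pos: [0.4947, 0.2258, 0.0304]
orientation: [-2.077, -2.081, -0.275]
force: [0.1, -1.6, 2.3]
opening: 0.0005
```

```bash
python3 -c "
from h import *
S()"
```

```text
8.05 [0.4947 0.2258 0.0304] [[-0.002, 0.965, 0.262], [-0.002, 0.262, -0.965]] [ 0.1 -1.6  2.3] 0.0005 [0.15 0.09 1.92 0.29 1.11 0.02]
```

drive_tool([
  {"claw": 1,"linear": [0.9,0,0.13],"angular": [0,0,0]},
  {"claw": 1,"linear": [1.9,0,0.5],"angular": [0,0,0]},
  {"claw": 1,"linear": [2.6,0,0.7],"angular": [0,0,0]},
  {"claw": 1,"linear": [2.6,0,0.7],"angular": [0,0,0]},
  {"claw": 1,"linear": [0,0,0],"angular": [0,0,0]},
  {"claw": 1,"linear": [-1,0,-2.5],"angular": [0,0,0]},
  {"claw": 1,"linear": [-3,0,-1.5],"angular": [0,0,0]},
])

```text
t: 8.93
tool_pos: [0.4955, 0.2594, 0.062]
orientation: [-2.075, -2.084, -0.278]
force: [0.3, -0.9, -0.7]
opening: 0.0006
```

```bash
python3 -c "
from h import *
S()
w=read_camera('wrist'); save(w,'w6.png');np.save('w6.npy',w,allow_pickle=True)
"
```

```text
8.93 [0.4955 0.2594 0.062 ] [[-0.004, 0.965, 0.262], [-0.0, 0.262, -0.965]] [ 0.3 -0.9 -0.7] 0.0006 [0.21 0.07 1.88 0.28 1.15 0.1 ]
```

View pics/w6.png

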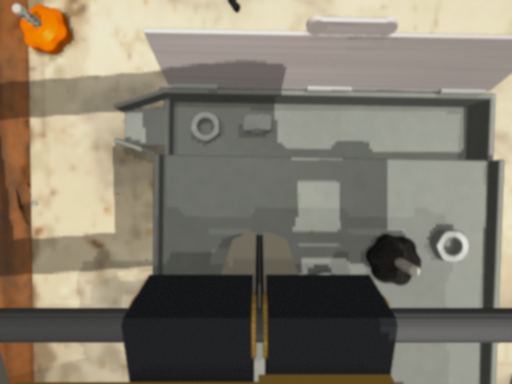

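```bash
python3 -c "
from h import *
w=np.load('w6.npy',allow_pickle=True).item()
for a in [(258,115),(258,131)]: print(ray(w,a,.024).round(4))
for a in [(258,157),(258,100)]: print(ray(w,a,.028).round(4))
T=Rt(15)
print(proj(w,(.535,.2293,.037)),ray(w,(452,246),.037))
rows([([.535,.200,.065],T,3.5),([.535,.200,.0330],T,1.7)],claw=1)"
```

```text
[0.4931 0.3406 0.024 ]
[0.4932 0.33   0.024 ]
[0.4933 0.3125 0.028 ]
[0.4931 0.3494 0.028 ]
[323.43394104 287.73565744] [0.61591348 0.25612838 0.037     ]
{"claw":1,"linear":[-2.66,1.95,-0.87],"angular":[0,-0.1,0.1]},
{"claw":1,"linear":[-2.66,1.95,-0.86],"angular":[0,-0.1,0.1]},
# 2 [0.535  0.1999 0.065 ] [ 0.     0.257 -0.966]
{"claw":1,"linear":[-0.41,0,1.55],"angular":[0,0,0]},
{"claw":1,"linear":[-0.41,0,1.55],"angular":[0,0,0]},
# 4 [0.535  0.2    0.0329] [ 0.     0.257 -0.966]
```

drive_tool([
  {"claw": 1,"linear": [-2.65,1.95,-0.85],"angular": [0,0,0]},
  {"claw": 1,"linear": [-2.65,1.95,-0.85],"angular": [0,0,0]},
  {"claw": 1,"linear": [-0.4,0,1.55],"angular": [0,0,0]},
  {"claw": 1,"linear": [-0.4,0,1.55],"angular": [0,0,0]},
  {"claw": 1,"linear": [0,0,0],"angular": [0,0,0]},
])

```text
t: 9.6
tool_pos: [0.5338, 0.2041, 0.0304]
orientation: [-2.077, -2.081, -0.275]
force: [0.7, -1.7, 2.2]
opening: 0.0002
```

```bash
python3 -c "
from h import *
S()"
```

```text
9.6 [0.5338 0.2041 0.0304] [[-0.002, 0.965, 0.262], [-0.002, 0.262, -0.965]] [ 0.7 -1.7  2.2] 0.0002 [ 0.1   0.18  1.82  0.29  1.13 -0.03]
```

drive_tool([
  {"claw": 1,"linear": [0.7,0,0.04],"angular": [0,0,0]},
  {"claw": 1,"linear": [1.8,0,0.48],"angular": [0,0,0]},
  {"claw": 1,"linear": [2.5,0,0.67],"angular": [0,0,0]},
  {"claw": 1,"linear": [2.5,0,0.67],"angular": [0,0,0]},
  {"claw": 1,"linear": [2.5,0,0.67],"angular": [0,0,0]},
  {"claw": 1,"linear": [0,0,0],"angular": [0,0,0]},
  {"claw": 1,"linear": [-1,0,-2.5],"angular": [0,0,0]},
  {"claw": 1,"linear": [-3,0,-2.5],"angular": [0,0,0]},
])

```text
t: 10.6
tool_pos: [0.5341, 0.256, 0.0718]
orientation: [-2.075, -2.084, -0.277]
force: [0.9, 0.0, 0.1]
opening: 0.0006
```

```bash
python3 -c "
from h import *
S()
w=read_camera('wrist'); save(w,'w7.png');np.save('w7.npy',w,allow_pickle=True)
"
```

```text
10.6 [0.5341 0.256  0.0718] [[-0.004, 0.965, 0.262], [-0.001, 0.262, -0.965]] [0.9 0.  0.1] 0.0006 [0.19 0.15 1.77 0.28 1.19 0.09]
```

View pics/w7.png

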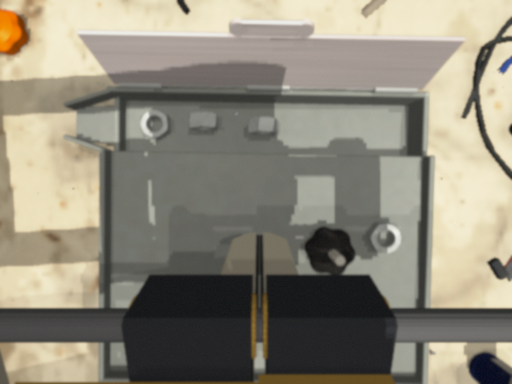

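```bash
python3 -c "
from h import *
T=Rt(15)
w=np.load('w7.npy',allow_pickle=True).item()
print(ray(w,(385,239),.037),ray(w,(427,239),.038),ray(w,(330,245),.044))
rows([([.55,.22,.095],T,4),([.619,.226,.085],T,4),([.619,.226,.0345],T,1.8)],claw=1)"
```

```text
[0.61580597 0.25547113 0.037     ] [0.64301217 0.25574109 0.038     ] [0.57802406 0.2526202  0.044     ]
{"claw":1,"linear":[-1.27,0.71,-1.44],"angular":[0.1,-0.1,0.1]},
{"claw":1,"linear":[-1.27,0.71,-1.44],"angular":[0.1,-0.1,0.1]},
# 2 [0.5501 0.22   0.0951] [-0.002  0.258 -0.966]
{"claw":1,"linear":[0.16,3.45,0.56],"angular":[0,0,0]},
{"claw":1,"linear":[0.16,3.45,0.56],"angular":[0,0,0]},
# 4 [0.6191 0.226  0.085 ] [-0.002  0.258 -0.966]
{"claw":1,"linear":[-0.43,0,1.63],"angular":[0,0,0]},
{"claw":1,"linear":[-0.43,0,1.63],"angular":[0,0,0]},
{"claw":1,"linear":[-0.43,0,1.63],"angular":[0,0,0]},
# 7 [0.619  0.2261 0.0344] [-0.002  0.258 -0.966]
```

drive_tool([
  {"claw": 1,"linear": [-1.3,0.7,-1.45],"angular": [0,0,0]},
  {"claw": 1,"linear": [-1.3,0.7,-1.45],"angular": [0,0,0]},
  {"claw": 1,"linear": [0.2,3.45,0.55],"angular": [0,0,0]},
  {"claw": 1,"linear": [0.2,3.45,0.55],"angular": [0,0,0]},
  {"claw": 1,"linear": [0,0,0],"angular": [0,0,0]},
])

```text
t: 11.28
tool_pos: [0.6194, 0.2287, 0.0823]
orientation: [-2.079, -2.08, -0.277]
force: [-0.8, 0.6, -0.2]
opening: 0.0004
```

```bash
python3 -c "
from h import *
S()
w=read_camera('wrist'); save(w,'w8.png')
T=Rt(15)
rows([([.619,.226,.0345],T,1.8)],claw=1)"
```

```text
11.28 [0.6194 0.2287 0.0823] [[-0.001, 0.965, 0.262], [-0.001, 0.262, -0.965]] [-0.8  0.6 -0.2] 0.0004 [0.13 0.33 1.54 0.28 1.25 0.04]
{"claw":1,"linear":[-0.51,0.03,1.51],"angular":[0,-0.1,0]},
{"claw":1,"linear":[-0.51,0.03,1.52],"angular":[0,-0.1,0]},
{"claw":1,"linear":[-0.5,0.03,1.52],"angular":[0,-0.1,0]},
# 3 [0.6191 0.226  0.0345] [-0.002  0.257 -0.966]
```

View pics/w8.png

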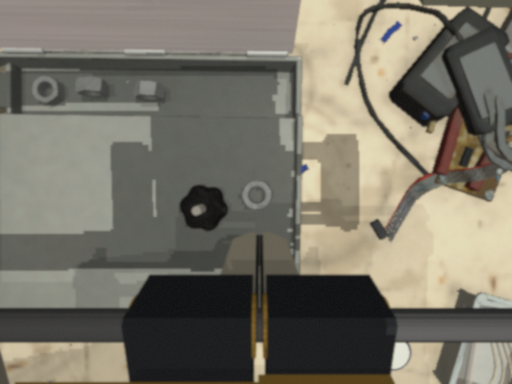

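drive_tool([
  {"claw": 1,"linear": [-0.5,0,1.5],"angular": [0,0,0]},
  {"claw": 1,"linear": [-0.5,0,1.5],"angular": [0,0,0]},
  {"claw": 1,"linear": [-0.5,0,1.5],"angular": [0,0,0]},
  {"claw": 1,"linear": [0,0,0],"angular": [0,0,0]},
])

```text
t: 11.82
tool_pos: [0.6158, 0.2264, 0.0331]
orientation: [-2.077, -2.079, -0.272]
force: [-0.6, -0.2, -0.4]
opening: 0.0002
```

```bash
python3 -c "
from h import *
S()"
```

```text
11.82 [0.6158 0.2264 0.0331] [[-0.0, 0.965, 0.262], [-0.004, 0.262, -0.965]] [-0.6 -0.2 -0.4] 0.0002 [0.12 0.38 1.57 0.29 1.18 0.01]
```

drive_tool([
  {"claw": 1,"linear": [0.75,0.2,0.25],"angular": [0,0,0]},
  {"claw": 1,"linear": [1.9,0,0.52],"angular": [0,0,0]},
  {"claw": 1,"linear": [2.6,0,0.7],"angular": [0,0,0]},
  {"claw": 1,"linear": [2.6,0,0.7],"angular": [0,0,0]},
  {"claw": 1,"linear": [0,0,0],"angular": [0,0,0]},
  {"claw": 1,"linear": [-2,0,-2.5],"angular": [0,0,0]},
  {"claw": 1,"linear": [-3.5,0,-3],"angular": [0,0,0]},
])

```text
t: 12.7
tool_pos: [0.6193, 0.2412, 0.0745]
orientation: [-2.075, -2.084, -0.277]
force: [0.7, 0.4, 0.2]
opening: 0.0004
```

```bash
python3 -c "
from h import *
S()
w=read_camera('wrist'); save(w,'w9.png');np.save('w9.npy',w,allow_pickle=True)
"
```

```text
12.7 [0.6193 0.2412 0.0745] [[-0.004, 0.965, 0.262], [-0.001, 0.262, -0.965]] [0.7 0.4 0.2] 0.0004 [0.14 0.35 1.53 0.28 1.24 0.05]
```

View pics/w9.png

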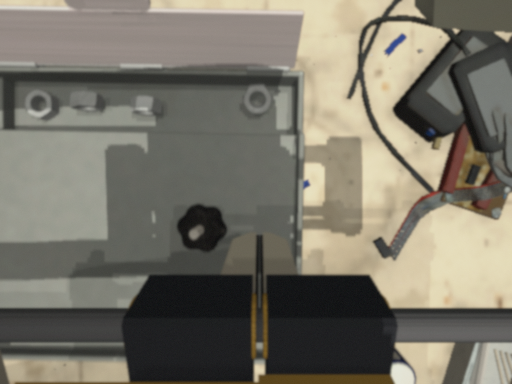

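```bash
python3 -c "
from h import *
w=np.load('w9.npy',allow_pickle=True).item()
cv2.imwrite('pics/w9c.png',cv2.resize(w['pixels'][55:140,0:310,::-1],None,fx=2.58,fy=4,interpolation=cv2.INTER_CUBIC))
for a,z in [((257,99),.014),((257,85),.014),((257,115),.014),((147,95),.024),((147,116),.024),((85,92),.024),((85,111),.024),((40,103),.014),((150,132),.028),((150,76),.028)]: print(a,ray(w,a,z).round(4))
"
```

```text
(257, 99) [0.6161 0.3388 0.014 ]
(257, 85) [0.616  0.3489 0.014 ]
(257, 115) [0.6161 0.3272 0.014 ]
(147, 95) [0.5392 0.3387 0.024 ]
(147, 116) [0.5391 0.3241 0.024 ]
(85, 92) [0.4958 0.3406 0.024 ]
(85, 111) [0.4957 0.3274 0.024 ]
(40, 103) [0.4576 0.3353 0.014 ]
(150, 132) [0.5425 0.3123 0.028 ]
(150, 76) [0.5427 0.3505 0.028 ]
```

View pics/w9c.png

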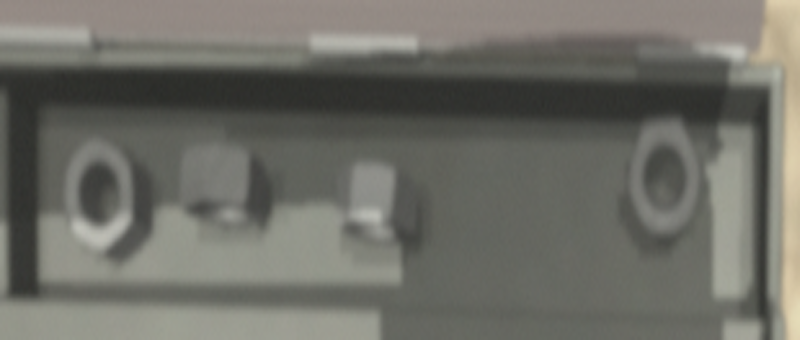

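```bash
python3 -c "
from h import *
T=Rt(15);Z=Rt(0)
rows([([.60,.225,.14],T,5.5),([.455,.27,.15],Z,5.5),([.455,.405,.15],Z,5),([.455,.405,.058],Z,4)],claw=1)"
```

```text
{"claw":1,"linear":[0.29,-1.09,-3.15],"angular":[0.1,-0.1,0.1]},
{"claw":1,"linear":[0.28,-1.09,-3.15],"angular":[0.1,-0.1,0.1]},
# 2 [0.6   0.225 0.14 ] [ 0.     0.257 -0.966]
{"claw":1,"linear":[1.53,-4.83,0.06],"angular":[0,-5,0]},
{"claw":1,"linear":[1.53,-4.83,-0.07],"angular":[0,-5,0]},
{"claw":1,"linear":[1.52,-4.83,-0.2],"angular":[0,-5,0]},
# 5 [0.4551 0.2701 0.15  ] [ 0.    -0.002 -1.   ]
{"claw":1,"linear":[4.5,-0.01,-0.01],"angular":[0,0,0]},
{"claw":1,"linear":[4.5,-0.01,-0.01],"angular":[0,0,0]},
{"claw":1,"linear":[4.5,-0.01,-0.01],"angular":[0,0,0]},
# 8 [0.455  0.4051 0.15  ] [ 0.    -0.002 -1.   ]
{"claw":1,"linear":[0,0,3.07],"angular":[0,0,0]},
{"claw":1,"linear":[0,0,3.07],"angular":[0,0,0]},
{"claw":1,"linear":[0,0,3.07],"angular":[0,0,0]},
# 11 [0.4551 0.4049 0.0579] [ 0.    -0.002 -1.   ]
```

drive_tool([
  {"claw": 1,"linear": [0.3,-1.1,-3.15],"angular": [0,0,0]},
  {"claw": 1,"linear": [0.3,-1.1,-3.15],"angular": [0,0,0]},
  {"claw": 1,"linear": [1.5,-4.8,0],"angular": [0,-5,0]},
  {"claw": 1,"linear": [1.5,-4.8,-0.1],"angular": [0,-5,0]},
  {"claw": 1,"linear": [1.5,-4.8,-0.2],"angular": [0,-5,0]},
  {"claw": 1,"linear": [4.5,0,0],"angular": [0,0,0]},
  {"claw": 1,"linear": [4.5,0,0],"angular": [0,0,0]},
  {"claw": 1,"linear": [4.5,0,0],"angular": [0,0,0]},
])

```text
t: 13.75
tool_pos: [0.4535, 0.4102, 0.1485]
orientation: [-2.218, -2.222, -0.006]
force: [0.8, -0.7, 0.2]
opening: 0.0005
```

```bash
python3 -c "
from h import *
S()
w=read_camera('wrist'); save(w,'w10.png')
q=read_camera('scene'); save(q,'s10.png')
rows([([.455,.405,.058],Rt(0),4)],claw=1)"
```

```text
13.75 [0.4535 0.4102 0.1485] [[-0.002, 1.0, 0.004], [0.001, 0.004, -1.0]] [ 0.8 -0.7  0.2] 0.0005 [0.65 0.2  1.54 0.   1.4  0.65]
{"claw":1,"linear":[-0.26,0.07,3],"angular":[0,-0.1,0.1]},
{"claw":1,"linear":[-0.26,0.07,3],"angular":[0,-0.1,0.1]},
{"claw":1,"linear":[-0.25,0.07,3],"angular":[0,-0.1,0.1]},
# 3 [0.455  0.405  0.0581] [ 0.001  0.    -1.   ]
```

View pics/s10.png

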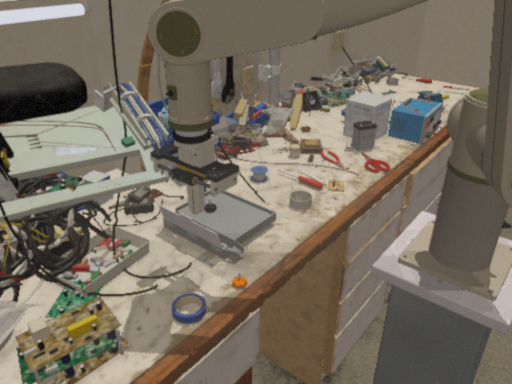

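View pics/w10.png

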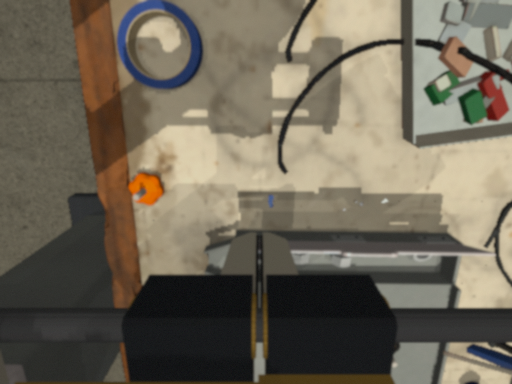

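drive_tool([
  {"claw": 1,"linear": [0,0,3],"angular": [0,0,0]},
  {"claw": 1,"linear": [0,0,3],"angular": [0,0,0]},
  {"claw": 1,"linear": [0,0,3],"angular": [0,0,0]},
])

```text
t: 14.22
tool_pos: [0.4539, 0.4084, 0.0573]
orientation: [-2.219, -2.221, -0.005]
force: [0.1, 0.5, 0.1]
opening: 0.0005
```

```bash
python3 -c "
from h import *
S()
w=read_camera('wrist'); save(w,'w11.png')
Z=Rt(0)
rows([([.455,.345,.058],Z,1.5),([.455,.333,.046],Z,1),([.455,.325,.036],Z,.7)],claw=1)"
```

```text
14.22 [0.4539 0.4084 0.0573] [[-0.001, 1.0, 0.004], [0.001, 0.004, -1.0]] [0.1 0.5 0.1] 0.0005 [0.65 0.28 1.62 0.   1.24 0.65]
{"claw":1,"linear":[-1.23,0.07,-0.11],"angular":[-0.1,0,0]},
{"claw":1,"linear":[-1.23,0.07,-0.11],"angular":[-0.1,0,0]},
{"claw":1,"linear":[-1.23,0.07,-0.11],"angular":[-0.1,0,0]},
{"claw":1,"linear":[-1.23,0.07,-0.11],"angular":[-0.1,0,0]},
{"claw":1,"linear":[-1.23,0.07,-0.11],"angular":[-0.1,0,0]},
# 5 [0.4551 0.345  0.0579] [ 0.004 -0.    -1.   ]
{"claw":1,"linear":[-0.6,-0.01,0.6],"angular":[0.1,0,0]},
{"claw":1,"linear":[-0.6,0,0.6],"angular":[0.1,0,0]},
# 7 [0.455  0.333  0.0459] [ 0.001 -0.    -1.   ]
{"claw":1,"linear":[-0.4,0,0.5],"angular":[0,0,0]},
{"claw":1,"linear":[-0.4,0,0.5],"angular":[0,0,0]},
# 9 [0.455  0.325  0.0359] [ 0.001 -0.    -1.   ]
```

View pics/w11.png

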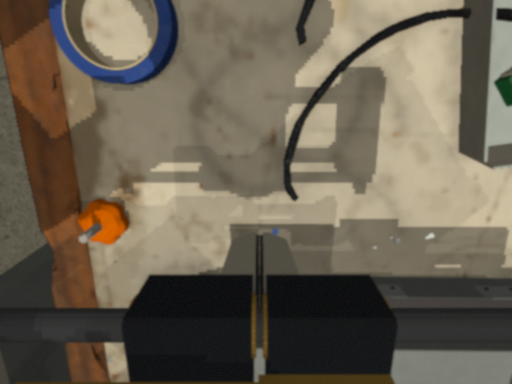

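drive_tool([
  {"claw": 1,"linear": [-1.2,0.05,-0.1],"angular": [0,0,0]},
  {"claw": 1,"linear": [-1.2,0.05,-0.1],"angular": [0,0,0]},
  {"claw": 1,"linear": [-1.2,0,-0.1],"angular": [0,0,0]},
  {"claw": 1,"linear": [-1.2,0,0],"angular": [0,0,0]},
  {"claw": 1,"linear": [-1.2,0,0],"angular": [0,0,0]},
])

```text
t: 14.9
tool_pos: [0.4549, 0.348, 0.0611]
orientation: [-2.218, -2.221, -0.005]
force: [0.4, 0.4, 0.1]
opening: 0.0004
```

```bash
python3 -c "
from h import *
S()
w=read_camera('wrist'); save(w,'w12.png')"
```

```text
14.9 [0.4549 0.348  0.0611] [[-0.001, 1.0, 0.004], [0.001, 0.004, -1.0]] [0.4 0.4 0.1] 0.0004 [0.56 0.19 1.72 0.   1.23 0.56]
```

View pics/w12.png

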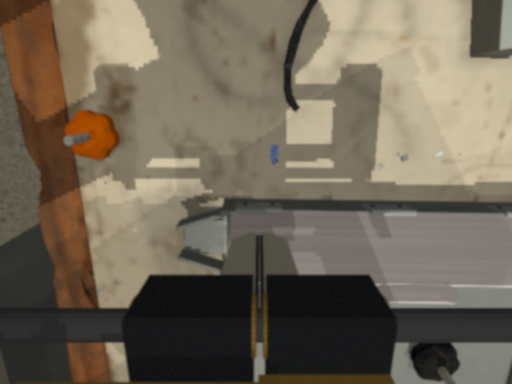

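drive_tool([
  {"claw": 1,"linear": [-0.7,0,0.6],"angular": [0,0,0]},
  {"claw": 1,"linear": [-0.7,0,0.7],"angular": [0,0,0]},
  {"claw": 1,"linear": [-0.5,0,0.6],"angular": [0,0,0]},
  {"claw": 1,"linear": [-0.4,0,0.5],"angular": [0,0,0]},
  {"claw": 1,"linear": [0,0,0.2],"angular": [0,0,0]},
  {"claw": 1,"linear": [0,0,0],"angular": [0,0,0]},
])

```text
t: 15.7
tool_pos: [0.4546, 0.3259, 0.0343]
orientation: [-2.218, -2.221, -0.003]
force: [0.0, -0.4, -0.5]
opening: 0.0004
```

```bash
python3 -c "
from h import *
S()"
```

```text
15.7 [0.4546 0.3259 0.0343] [[-0.002, 1.0, 0.003], [-0.0, 0.003, -1.0]] [ 0.  -0.4 -0.5] 0.0004 [0.53 0.19 1.78 0.   1.18 0.53]
```

Press down in small steps until a force shows.

drive_tool([
  {"claw": 1,"linear": [0,0,0.1],"angular": [0,0,0]},
  {"claw": 1,"linear": [0,0,0.1],"angular": [0,0,0]},
  {"claw": 1,"linear": [0,0,0.1],"angular": [0,0,0]},
  {"claw": 1,"linear": [0,0,0],"angular": [0,0,0]},
])

```text
t: 16.2
tool_pos: [0.4548, 0.3261, 0.0319]
orientation: [-2.218, -2.222, -0.005]
force: [-1.1, 0.0, 3.8]
opening: 0.0001
```

```bash
python3 -c "
from h import *
S()"
```

```text
16.2 [0.4548 0.3261 0.0319] [[-0.002, 1.0, 0.004], [0.0, 0.004, -1.0]] [-1.1  0.   3.8] 0.0001 [0.53 0.19 1.78 0.   1.17 0.53]
```

drive_tool([
  {"claw": 1,"linear": [0,0,0.1],"angular": [0,0,0]},
  {"claw": 1,"linear": [0,0,0.05],"angular": [0,0,0]},
  {"claw": 1,"linear": [0,0,0],"angular": [0,0,0]},
])

```text
t: 16.58
tool_pos: [0.4549, 0.3261, 0.0315]
orientation: [-2.218, -2.222, -0.004]
force: [-5.8, -3.7, 14.3]
opening: 0.0004
```

```bash
python3 -c "
from h import *
S()"
```

```text
16.57 [0.4549 0.3261 0.0315] [[-0.002, 1.0, 0.004], [0.0, 0.004, -1.0]] [-5.8 -3.7 14.3] 0.0004 [0.53 0.19 1.78 0.   1.17 0.53]
```

drive_tool([
  {"claw": 1,"linear": [0,0,-0.3],"angular": [0,0,0]},
  {"claw": 1,"linear": [0,0,-2],"angular": [0,0,0]},
  {"claw": 1,"linear": [0,0,-5],"angular": [0,0,0]},
  {"claw": 1,"linear": [0,0,-5],"angular": [0,0,0]},
  {"claw": 1,"linear": [-5,0,-2],"angular": [0,0,0]},
  {"claw": 1,"linear": [-5,0,0],"angular": [0,0,0]},
  {"claw": 1,"linear": [-5,0,0],"angular": [0,0,0]},
  {"claw": 1,"linear": [-5,0,0],"angular": [0,0,0]},
  {"claw": 1,"linear": [-5,0,0],"angular": [0,0,0]},
  {"claw": 1,"linear": [0,0,0],"angular": [0,0,0]},
])

```text
t: 17.82
tool_pos: [0.4554, 0.0726, 0.1733]
orientation: [-2.224, -2.217, -0.005]
force: [0.7, 0.9, -0.6]
opening: 0.0006
```

```bash
python3 -c "
from h import *
S()
w=read_camera('wrist'); save(w,'w13.png')
q=read_camera('scene'); t=read_camera('top')
cv2.imwrite('pics/s13.png',cv2.resize(q['pixels'][150:270,130:300,::-1],None,fx=4.7,fy=4.7,interpolation=cv2.INTER_CUBIC)[:600,:800])
save(t,'t13.png')
for l in ['star_knob','screw_tin','driver_red','spanner_8','cover_edge']:
  for cam in (t,q): print(l,[(np.round(m['at'],3).tolist(),round(m['p'],2)) for m in search_frame(cam,l)])
"
```

```text
17.82 [0.4554 0.0726 0.1733] [[0.003, 1.0, 0.003], [0.001, 0.003, -1.0]] [ 0.7  0.9 -0.6] 0.0006 [ 0.04 -0.23  1.92  0.    1.45  0.05]
star_knob []
star_knob [([0.342, 0.407, 0.016], 0.6), ([0.576, 0.25, 0.04], 0.42)]
screw_tin []
screw_tin [([0.431, 0.035, 0.011], 0.71)]
driver_red []
driver_red [([0.475, -0.075, 0.016], 0.54)]
spanner_8 [([0.501, -0.131, 0.006], 0.5)]
spanner_8 [([0.497, -0.129, 0.001], 0.67), ([0.522, 0.278, 0.024], 0.38)]
cover_edge [([0.537, 0.334, 0.034], 0.9)]
cover_edge [([0.53, 0.333, 0.029], 0.58)]
```

View pics/s13.png

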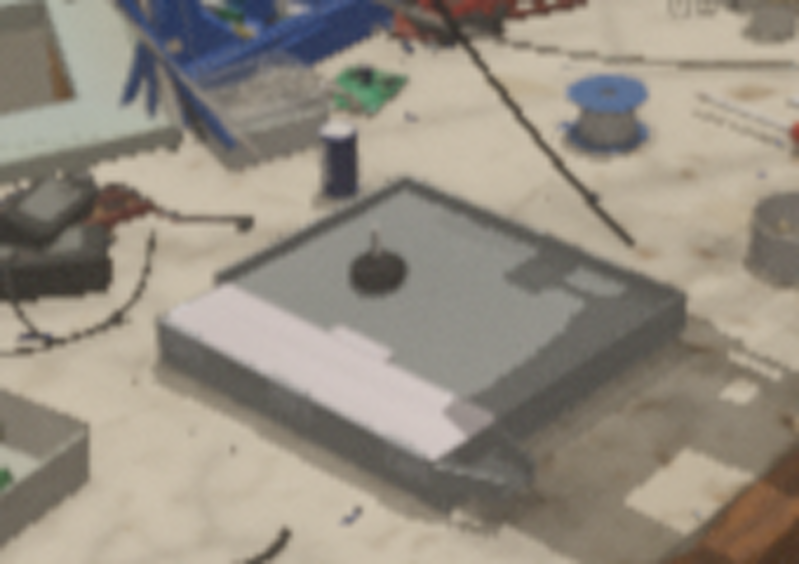

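View pics/t13.png

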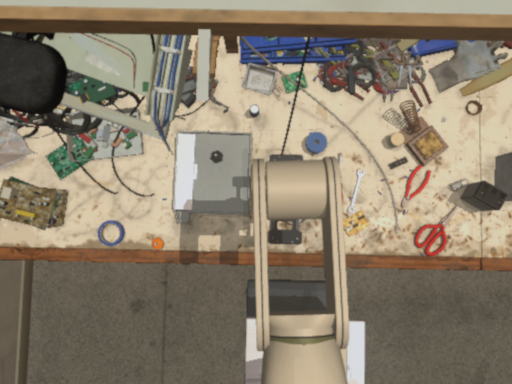

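```bash
python3 -c "
from h import *
print(close_job())"
```

```text
the job is handed in; nothing more can be done
None
```

I swept all four nuts into the trough one at a time with closed fingers, swung the cover over and pressed it shut. The hand is clear, and I handed the job in at about 18 s.

- **Nuts:** The last wrist picture before closing showed all four inside the trough, well clear of its walls. Two lie flat and two stand on edge, with their tops at about 26 mm at most. The first nut, swept slowly, ended up standing against the deck wall. I drew it over from above with the fingertip, without lifting it, and it ended lying flat. The other three I swept faster.
- **Cover:** The fingertip met a firm stop at 14 N with the TCP at z = 31.5 mm; the cover's shut height is 32 mm. The final scene picture shows the cover flat. I had no direct reading of the hinge angle.
- **Other things:** The star knob, tin, screwdriver and spanner measured within about 5 mm of where they started. In the final top picture the networks missed the knob, and the arm hid the tin and the screwdriver, so for those three I relied on the scene camera.
- **Not checked:** I couldn't see the nuts once the cover was shut.

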